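Seal the microphone tub

ROBOT

A 7-joint arm with a two-finger parallel gripper is mounted at the origin on the work surface. World frame = base frame: x ahead of the robot, y to its left, z up, the work surface at z = 0. Lengths are in m, angles in rad, forces in N, time in s.
With the tool pointing down it reaches from about 0.425 to 0.925 m from the base axis. Payload 6.8 kg.
Tool frame: the origin (TCP) lies at the very end of the fingers, on their centre line; the grasp point (between the pads) lies 19 mm behind it; z points along the fingers, x is the direction in which the jaws open and shut, and the axes are right-handed (so a half turn about z gives the same grasp; the last joint's range is limited). The gripper opens to 85 mm and grips with 20 to 120 N. Pads are 22 mm wide; open, the fingers measure 114 mm over their backs; the gripper's body (76 mm by 85 mm) begins 54 mm behind the grasp point. The pads swing forward as they close: fully open they stand 13 mm farther back than shut.
Start: joints at [1.121, 0.477, 0.022, 1.555, -0.011, 1.109, -0.083], TCP at [0.226, -0.636, 0.231] pointing down, gripper open.
Joint ranges: [-2.96, 2.96], [-0.34, 2.1], [-1.41, 1.46], [0.24, 2.44], [-1.37, 4.51], [0.17, 1.92], [-2.96, 2.96]. Speed limits (rad/s): [2.39, 2.39, 3.14, 3.14, 3.14, 3.14, 3.14].

INTERFACE

Orientations are given as a rotation vector (axis times angle).
In Python, from bench import * gives the robot as it stands.
- The arm moves only by the tool servo_tool, never from a script. Its argument "increments" is one flat list of numbers, 7 for each row, row after row: the shift along the tool's x, y, z in mm, then the turn, a rotation vector about the tool's x, y, z in rad, then the finger opening in mm, from 0 to 85.4. In form: [tx, ty, tz, wx, wy, wz, fingers, tx, ty, tz, wx, wy, wz, fingers, ...]. A call has exactly 8 rows; each row shifts and turns the commanded pose from where the row before left it, along the tool's axes as they then stand; what a row does not reach is not made up. A row lasts 1/8 s, in which the tool goes at most 62.5 mm and 10.7 degrees, less where a joint would pass 70% of its speed; a pose out of reach is approached as far as the arm can. A call is refused whole if a number of a shift passes 62.5 or a number of a turn 0.188, either way. A call with a gripper value outside its range is refused whole. The fingers move at their own pace and stop on an object; "squeeze" is the grip in N (left out, the last holds). Time passes only in rows, so rows that do not move let the fingers close, or fill a call up. It gives the time, the measured TCP pose, the force and the opening at its end, in the units of the state.
- get_obs(): the state, without advancing time (a new reading comes with each control period).
- grab_frame(name): name is "scene" or "side" or "wrist"; returns (picture, depth): 480x640x3 uint8, red, green, blue; 480x640 float32, m along the optical axis (not along the pixel's ray), 0 where there is no reading.
- calibration(name): a dict with "fx", "fy", "cx", "cy" (pixels), "eye" and "orientation" of the camera in the world; the wrist camera has in their place "T_tool_cam" (4x4, takes a point from camera to tool coordinates, whose origin is the TCP and whose axes are the tool frame's). Camera axes: x right, y up, looking along -z (the intrinsics and any distortion apply to the point x, -y, -z); pixel columns grow to the right and rows downward; lengths in m; the calibration is good to about 2 mm. A picture is of the moment at which its call begins: read the wrist's pose just before it. calibration takes no time and is no camera call.
- hand_in(): hands the job in, once; it reports no verdict.
The state is a dict: "clock": time; "joints": joint angles; "qvel": joint speeds; "tau": joint torques, N m; "tcp_pos": TCP position; "orientation": TCP orientation; "contact_force": force on the tool from outside, world axes, zero at the start; "moment": the same for the moment, N m; "grip_width": finger opening in m.
Only numpy, scipy, OpenCV 4.12 (cv2) and the standard library are available. Lean on these libraries where they do the work, as an engineer would, in place of code of your own. Each camera call takes 0.05 s, during which the arm holds its last target.

TASK

Seal the airtight microphone tub: press its lid's rim down section by section, all the way round, until every section is fully home on the gasket, and only then push the vent plug in the middle of the lid shut. Press until you feel each one come up solid, but gently, since the lid cracks if pressed with more than 35 N, and leave the other things where they lie.

Things in the scene. Friction and masses are not known exactly. Their poses are not given: they have to be found in the camera images.
- tub: Grey plastic airtight microphone tub, fixed on the 3 mm desk mat. Its white press-on lid has a rim 136 mm (x) by 196 mm (y) outside, made of eight straight sections side by side, rim0 to rim7, each 24.5 mm wide (64 mm long on the long sides, 85 mm on the short), round a sunken panel 87 x 147 mm. Each section moves straight down on its own. Origin: centre of the underside, on the mat.
- lid_centre (a point): Middle of the top of the lid's sunken panel, 53 mm above the mat. x runs along the tub's short side (away from the robot if not turned), y along its long side (to the left), z up; rim positions are given in this frame. A proud section's flat top is 17 mm above this point, give or take 4 mm: the rim is warped, each section differently, so it must be felt. A seated one is 5 mm lower.
- rim0 (a joint): Travel of rim section 0 (robot-side long side, right-hand third; its middle is at x = -56, y = -65.5 mm in the lid_centre frame), m: 0 proud, 0.005 home. It slides down against the gasket's grip (7 to 10 N) and stays where it is left; home is a hard stop, where the force climbs steeply. Starts anywhere from proud to home.
- rim1 (a joint): Travel of rim section 1 (robot-side long side, middle; its middle is at x = -56, y = 0 mm in the lid_centre frame), m: 0 proud, 0.005 home. It slides down against the gasket's grip (7 to 10 N) and stays where it is left; home is a hard stop, where the force climbs steeply. Starts proud.
- rim2 (a joint): Travel of rim section 2 (robot-side long side, left-hand third; its middle is at x = -56, y = 65.5 mm in the lid_centre frame), m: 0 proud, 0.005 home. It slides down against the gasket's grip (7 to 10 N) and stays where it is left; home is a hard stop, where the force climbs steeply. Starts anywhere from proud to home.
- rim3 (a joint): Travel of rim section 3 (left short side; its middle is at x = 0, y = 85.5 mm in the lid_centre frame), m: 0 proud, 0.005 home. It slides down against the gasket's grip (7 to 10 N) and stays where it is left; home is a hard stop, where the force climbs steeply. Starts anywhere from proud to home.
- rim4 (a joint): Travel of rim section 4 (far long side, left-hand third; its middle is at x = 56, y = 65.5 mm in the lid_centre frame), m: 0 proud, 0.005 home. It slides down against the gasket's grip (7 to 10 N) and stays where it is left; home is a hard stop, where the force climbs steeply. Starts proud.
- rim5 (a joint): Travel of rim section 5 (far long side, middle; its middle is at x = 56, y = 0 mm in the lid_centre frame), m: 0 proud, 0.005 home. It slides down against the gasket's grip (7 to 10 N) and stays where it is left; home is a hard stop, where the force climbs steeply. Starts anywhere from proud to home.
- rim6 (a joint): Travel of rim section 6 (far long side, right-hand third; its middle is at x = 56, y = -65.5 mm in the lid_centre frame), m: 0 proud, 0.005 home. It slides down against the gasket's grip (7 to 10 N) and stays where it is left; home is a hard stop, where the force climbs steeply. Starts anywhere from proud to home.
- rim7 (a joint): Travel of rim section 7 (right short side; its middle is at x = 0, y = -85.5 mm in the lid_centre frame), m: 0 proud, 0.005 home. It slides down against the gasket's grip (7 to 10 N) and stays where it is left; home is a hard stop, where the force climbs steeply. Starts anywhere from proud to home.
- vent (a joint): Round grey vent plug, 24 mm across, in the middle of the lid panel (at lid_centre), pushed straight down, m: 0 open, its flat top 13 mm above lid_centre; 0.005 closed, top 8 mm above. It slides like the rim against 8 N to a hard stop. Starts open; once shut it stays shut. Shut too early it would trap air, so it comes last.
- cap_a: blue plastic fader cap, 24 x 12 x 13 mm, lying on the lid's sunken panel about 46 mm to the +y side of the vent plug; bystander, leave it there. Origin: centre of its underside.
- cap_b: blue plastic fader cap, 24 x 12 x 13 mm, on the mat near the tub's left short side; bystander. Origin: centre of its underside.
- cap_c: blue plastic fader cap, 24 x 12 x 13 mm, on the mat near the tub's right short side; bystander. Origin: centre of its underside.
- changer: brass XLR gender changer, 60 mm long, 20 mm thick, lying on the mat beyond the tub; bystander. Origin: centre of its underside.
- beltpack: orange plastic intercom beltpack, 115 x 75 x 38 mm, on the mat to the right; bystander. Origin: centre of its underside.
- amp: black steel headphone amplifier, 130 x 100 x 46 mm, on the mat to the left; bystander. Origin: centre of its underside.
- clip: sprung aluminium microphone clip on a short stand stub, 143 mm tall, round steel foot 90 mm across, fixed near the mat's far edge; bystander. Origin: centre of its underside.

How it is judged:
By the outcome, as a careful person would: the job done as asked, in the order asked, and still so for the second after the job is handed in, with the robot touching nothing.
It also fails if it takes over 61 s, if anything falls off the work surface, if the arm or the gripper's body presses on something with over 40 N, if the wrist force passes 120 N, or if a joint passes its speed limit or range.

## Working session

There is one attempt and no reset: what is moved stays moved. The work goes in short steps, Python scripts to look and compute and a tool call to move; the robot and the scene stay as the last step left them, time stands still between calls to the robot, and variables do not carry over. Pictures are saved under pics/ and viewed, and the job is handed in when it is done.

Besides the shell and the picture viewer there is one more tool, called after "Call:" in YAML: its name, and indented under it one key for each argument. servo_tool: Moves the arm, as the interface text tells. Its arguments: {"type":"object","properties":{"increments":{"type":"array","items":{"type":"number"}},"squeeze":{"type":"number"}},"required":["increments"]}

```bash
mkdir -p pics; ls
python3 - <<'E'
from bench import *
import cv2,numpy as np
o=get_obs();print(o)
for n in("scene","side"):
    p,d=grab_frame(n);cv2.imwrite(f"pics/{n}0.png",p[:,:,::-1]);np.save(f"pics/{n}0.npy",d);np.save(f"pics/{n}0rgb.npy",p)
    print(n,calibration(n))
print(calibration("wrist"))
E
```

```text
pics
{'clock': 0.0, 'joints': array([ 1.12089072,  0.47779673,  0.02231588,  1.55647143, -0.01145959,
        1.10929134, -0.08309949]), 'qvel': array([-0.00060586,  0.00042811,  0.00067536,  0.00189288, -0.00083294,
       -0.00254652,  0.00143662]), 'tau': array([ 1.91231034e-04, -5.96454549e+01,  1.60784896e+00, -2.81193495e+01,
        1.22398627e-02,  9.42255661e-03,  3.00949132e-07]), 'tcp_pos': array([ 0.22603919, -0.63539056,  0.23031909]), 'orientation': array([-2.56618367e+00,  1.81066201e+00,  2.49696619e-03]), 'contact_force': array([-0.55374383,  0.44572991, -0.16298238]), 'moment': array([ 0.04104281,  0.03944198, -0.01894936]), 'grip_width': 0.08550869118333297}
scene {'fx': 598.444181065662, 'fy': 598.444181065662, 'cx': 316.7394617817074, 'cy': 242.49437225456305, 'eye': array([1.18552   , 0.76968681, 0.89331036]), 'orientation': array([0.30583971, 1.03047   , 2.33082362])}
side {'fx': 557.8617602302592, 'fy': 557.8617602302592, 'cx': 309.7774321390584, 'cy': 237.16301029876774, 'eye': array([ 0.28159712, -0.73040667,  0.8009644 ]), 'orientation': array([ 0.84444949, -0.18371678, -0.43878464])}
{'fx': 356.39483330961684, 'fy': 356.39483330961684, 'cx': 321.1186524249346, 'cy': 242.01633343971045, 'T_tool_cam': array([[ 9.99999572e-01, -3.00964586e-04,  8.74858127e-04,
         6.92321344e-04],
       [-5.93689791e-05, -9.64535353e-01, -2.63953688e-01,
        -6.83035223e-02],
       [ 9.23272304e-04,  2.63953523e-01, -9.64534958e-01,
        -1.43786191e-01],
       [ 0.00000000e+00,  0.00000000e+00,  0.00000000e+00,
         1.00000000e+00]])}
```

View pics/scene0.png

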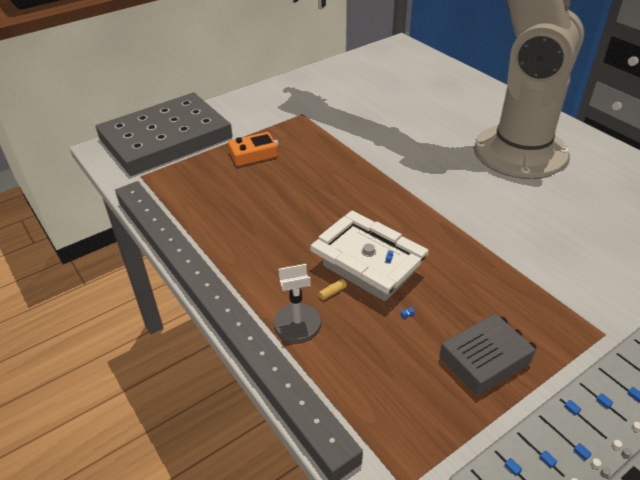

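View pics/side0.png

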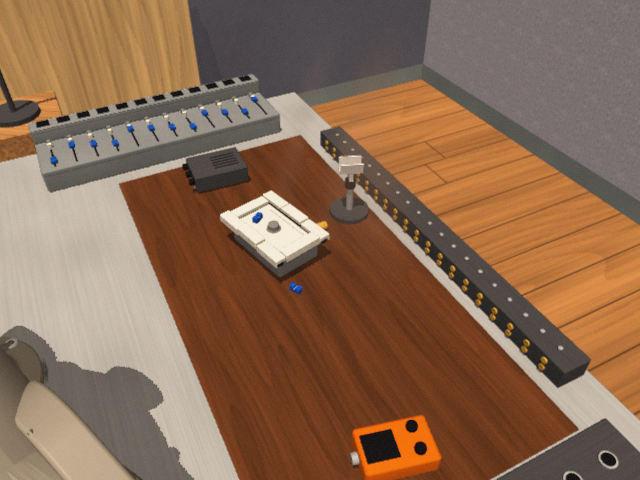

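Scene view: lid with the grey vent at about (369,249), cap_a at (389,257), cap_b at (407,312), changer at (333,290), clip at (296,310). Side view: vent at about (273,226), cap_a at (257,217), cap_c at (296,288). Next I'll measure the tub's pose.

```bash
cat > h.py <<'E'
import numpy as np,cv2
from scipy.spatial.transform import Rotation as R
def cloud(d,c,T=None):
    v,u=np.mgrid[:480,:640]
    P=np.stack([(u-c['cx'])/c['fx']*d,-(v-c['cy'])/c['fy']*d,-d],-1)
    if T is None: M=R.from_rotvec(c['orientation']).as_matrix();t=c['eye']
    else: M=T[:3,:3];t=T[:3,3]
    return P@M.T+t
E
python3 - <<'E'
from bench import *
from h import *
for n,vp in(("scene",(369,249)),("side",(273,226))):
    c=calibration(n);d=np.load(f"pics/{n}0.npy");p=np.load(f"pics/{n}0rgb.npy").astype(int)
    W=cloud(d,c)
    print(n,"vent",W[vp[1]-2:vp[1]+3,vp[0]-2:vp[0]+3].reshape(-1,3).mean(0))
    near=np.hypot(*(W[...,:2]-W[vp[1],vp[0],:2]).transpose(2,0,1))<.16
    m=near&(p.min(-1)>120)&(d>0)&(W[...,2]>.06)
    Q=W[m];print(len(Q))
    r=cv2.minAreaRect((Q[:,:2]*1000).astype(np.float32));print("rimrect",r)
    m2=near&(p.min(-1)>100)&(W[...,2]>.045)&(W[...,2]<.06);print("panel z",np.median(W[m2][:,2]))
    hsv=cv2.cvtColor(p.astype(np.uint8),cv2.COLOR_RGB2HSV)
    b=(hsv[...,0]>100)&(hsv[...,0]<130)&(hsv[...,1]>150)&(np.hypot(*(W[...,:2]-W[vp[1],vp[0],:2]).transpose(2,0,1))<.25)
    k,l,s,ce=cv2.connectedComponentsWithStats(b.astype(np.uint8))
    for i in range(1,k):
        if s[i,4]>15: print("blue",ce[i],s[i,4],W[l==i].mean(0))
    s=(W[200:300:1,200:450]);
    # mat height
    print("mat",np.median(W[(near)&(W[...,2]<.015)][:,2]))
E
```

```text
scene vent [0.62637744 0.13539218 0.09924598]
2783
rimrect ((601.0933837890625, 103.98921203613281), (142.50425720214844, 198.3654022216797), 13.648180961608887)
panel z 0.05427856783770124
blue [388.975 256.275] 40 [0.58416904 0.14821971 0.06553382]
blue [407.1875   312.546875] 64 [0.61860287 0.24697197 0.01145748]
mat 0.0012749911214190446
side vent [0.59603172 0.0967079  0.06919729]
2625
rimrect ((598.006103515625, 102.28646087646484), (139.48472595214844, 199.89247131347656), 13.768811225891113)
panel z 0.057283751341526856
blue [257.0625  217.15625] 64 [0.57871955 0.14089525 0.06735983]
blue [295.45454545 287.88311688] 77 [ 0.58289313 -0.03485248  0.01451359]
mat 0.004074050051980471
```

Run:
```python
from bench import *
from h import *
o=get_obs();M=R.from_rotvec(o['orientation']).as_matrix();print(M.round(3),np.degrees(np.arctan2(M[1,0],M[0,0])))
for n,box in(("scene",(270,260,330,345)),("side",(325,150,375,225))):
    W=cloud(np.load(f"pics/{n}0.npy"),calibration(n))[box[1]:box[3],box[0]:box[2]].reshape(-1,3)
    for lo,hi in((.006,.03),(.05,.09),(.1,.16)):
        q=W[(W[:,2]>lo)&(W[:,2]<hi)];print(n,lo,len(q),np.median(q,0),q.min(0),q.max(0))
a=np.radians(13.7);C=np.array([.599,.103]);Rz=np.array([[np.cos(a),-np.sin(a)],[np.sin(a),np.cos(a)]])
for x,y in[(-56,-65.5),(-56,0),(-56,65.5),(0,85.5),(56,65.5),(56,0),(56,-65.5),(0,-85.5)]: print(C+Rz@[x/1e3,y/1e3],np.hypot(*(C+Rz@[x/1e3,y/1e3])))
p=C-o['tcp_pos'][:2]; print(p, M.T@np.r_[p,.29-.23])
for t in np.linspace(0,1,6): print(np.hypot(*(o['tcp_pos'][:2]+t*p)))
```

```text
[[ 0.335 -0.942 -0.001]
 [-0.942 -0.335  0.001]
 [-0.002  0.    -1.   ]] -70.41608624169596
scene 0.006 1468 [0.80270373 0.14106904 0.0131712 ] [ 0.66427819 -0.01357212  0.00602763] [0.84588333 0.18370094 0.0296346 ]
scene 0.05 135 [0.80577587 0.14360748 0.07619144] [0.67672407 0.0730002  0.05021196] [0.81370674 0.14960766 0.08987972]
scene 0.1 665 [0.80143306 0.13252783 0.12937703] [0.77143531 0.11322867 0.10041815] [0.83003325 0.16282288 0.14560822]
side 0.006 1138 [0.80308297 0.13903982 0.01570684] [0.72162006 0.07538325 0.00601346] [0.87612302 0.38662197 0.02997613]
side 0.05 112 [0.79347679 0.12934222 0.07228248] [0.78668193 0.12273444 0.05001941] [0.89977559 0.23142836 0.08965522]
side 0.1 461 [0.79617953 0.12953965 0.13379232] [0.76647522 0.10981463 0.10006086] [0.82672998 0.16261736 0.14688441]
[0.56010615 0.0261006 ] 0.560713953805396
[0.54459325 0.08973706] 0.5519370867993787
[0.52908035 0.15337353] 0.5508624670252005
[0.57875034 0.18606745] 0.607925201144979
[0.63789385 0.1798994 ] 0.6627762533524569
[0.65340675 0.11626294] 0.6636696860753963
[0.66891965 0.05262647] 0.6709866186615869
[0.61924966 0.01993255] 0.6195703751898057
[0.37296107 0.73847943] [-0.57084192 -0.59890688 -0.05917673]
0.674483290579824
0.5729850554251162
0.5064110830619258
0.4892327086302339
0.5263090804628883
0.6077910825275409
```

Both views agree on the tub: centre near (0.599, 0.103), yaw about 13.7°, and the panel and rim sizes match. The clip is at (0.80, 0.135), which leaves enough clearance. I'll move above the tub with the jaws closing.

Call:
servo_tool:
  increments: [-36,-37.4,0,0,0,0,0,-36,-37.4,0,0,0,0,0,-36,-37.4,0,0,0,0,0,-36,-37.4,0,0,0,0,0,-36,-37.4,0,0,0,0,0,-36,-37.4,0,0,0,0,0,-36,-37.4,0,0,0,0,0,-36,-37.4,0,0,0,0,0]
  squeeze: 20

```text
clock: 1.1
tcp_pos: [0.4119, -0.2627, 0.2312]
orientation: [2.567, -1.811, -0.0]
contact_force: [0.0, 0.5, 0.8]
grip_width: 0.0002
```

Call:
servo_tool:
  increments: [-36,-37.4,0,0,0,0,0,-36,-37.4,0,0,0,0,0,-36,-37.4,0,0,0,0,0,-36,-37.4,0,0,0,0,0,-36,-37.4,0,0,0,0,0,-36,-37.4,0,0,0,0,0,-36,-37.4,0,0,0,0.103,0,-25,-25,0,0,0,0,0]

```text
clock: 2.1
tcp_pos: [0.5924, 0.0939, 0.2309]
orientation: [-2.471, 1.939, 0.001]
contact_force: [-0.1, -0.1, -0.0]
grip_width: -0.0003
```

```bash
cat > look.py <<'E'
from bench import *
from h import *
import sys
k=sys.argv[1]
o=get_obs();p,d=grab_frame("wrist")
print(o['clock'],o['tcp_pos'],o['contact_force'],np.abs(o['qvel']).max(),o['grip_width'])
T=np.eye(4);T[:3,:3]=R.from_rotvec(o['orientation']).as_matrix();T[:3,3]=o['tcp_pos']
print(np.degrees(np.arctan2(T[1,0],T[0,0])),T[:3,2])
W=cloud(d,None or calibration("wrist"),T@calibration("wrist")['T_tool_cam'])
np.save(f"pics/w{k}.npy",W);np.save(f"pics/w{k}rgb.npy",p);np.save(f"pics/w{k}d.npy",d)
cv2.imwrite(f"pics/w{k}.png",p[:,:,::-1])
E
python3 look.py 1
```

```text
2.1 [0.59244644 0.09390923 0.23093127] [-0.13086694 -0.13143077 -0.02304213] 0.41264553648651214 -0.00030464374089147274
-76.24435683055086 [-5.96859054e-04  7.08423837e-04 -9.99999571e-01]
```

View pics/w1.png

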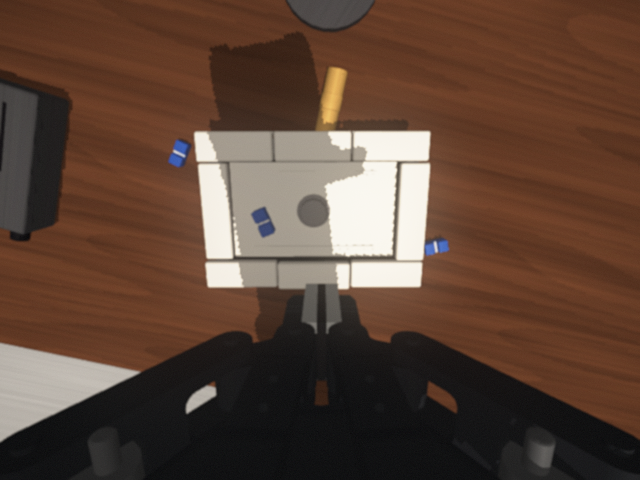

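The wrist view shows the vent at about (313,211), cap_a at (263,221), and section seams at columns 273/352 on the far side and 277/350 on the near side. The arm was still settling, so I'll look again and measure.

```bash
python3 look.py 2
cat > meas.py <<'E'
from bench import *
from h import *
import sys
k=sys.argv[1]
W=np.load(f"pics/w{k}.npy");p=np.load(f"pics/w{k}rgb.npy");d=np.load(f"pics/w{k}d.npy")
hsv=cv2.cvtColor(p,cv2.COLOR_RGB2HSV)
C=np.array([.599,.103])
m=(hsv[...,1]<60)&(p.min(-1)>80)&(W[...,2]>.062)&(W[...,2]<.09)&(np.hypot(*(W[...,:2]-C).transpose(2,0,1))<.16)&(d>0)
kk,l,s,ce=cv2.connectedComponentsWithStats(m.astype(np.uint8))
for i in range(1,kk):
    if s[i,4]>30: print(s[i],W[l==i].mean(0).round(4))
i=1+np.argmax(s[1:,4]);Q=W[l==i];Q=Q[:,:]
r=cv2.minAreaRect((Q[:,:2]*1000).astype(np.float32));print(r)
# RANSAC-free check of panel
pm=(hsv[...,1]<60)&(p.min(-1)>80)&(W[...,2]>.045)&(W[...,2]<.062)&(np.hypot(*(W[...,:2]-C).transpose(2,0,1))<.07)
print("panel",np.median(W[pm],0),pm.sum())
cen=np.array(r[0])/1e3
v=(np.hypot(*(W[...,:2]-cen).transpose(2,0,1))<.02)&(W[...,2]>.0635)&(W[...,2]<.08)
print("vent top",W[v].mean(0),np.median(W[v],0),v.sum(),(W[v].max(0)-W[v].min(0)))
a=np.radians(r[2]);a=a if a<np.pi/4 else a-np.pi/2
Rz=np.array([[np.cos(a),-np.sin(a)],[np.sin(a),np.cos(a)]])
L=(W[...,:2]-cen)@Rz
for j,(x,y) in enumerate([(-56,-65.5),(-56,0),(-56,65.5),(0,85.5),(56,65.5),(56,0),(56,-65.5),(0,-85.5)]):
    h=(20,7) if j in(3,7) else (7,20)
    mm=(abs(L[...,0]*1e3-x)<h[0])&(abs(L[...,1]*1e3-y)<h[1])&(d>0)
    z=W[...,2][mm];print(j,(cen+Rz@[x/1e3,y/1e3]).round(4),"z",np.median(z).round(4),z.std().round(4),mm.sum())
E
python3 meas.py 2
```

```text
2.15 [0.59397817 0.09856332 0.23104499] [2.93897629 3.52679735 1.6960275 ] 0.08812492167631689 -0.00021115399641919363
-75.96506122255347 [ 0.00112758  0.00409766 -0.99999097]
[ 201  135  235   31 7011] [0.6554 0.1175 0.0697]
[ 205  167   35   95 2695] [0.5825 0.1855 0.0673]
[ 211  167  225  126 8377] [0.5746 0.0663 0.0734]
[305 202  28  28 582] [0.6019 0.1031 0.07  ]
[260 222  17   8  50] [0.5825 0.1444 0.0669]
((588.3843994140625, 99.74658966064453), (110.41990661621094, 195.57369995117188), 14.32863998413086)
panel [0.60443504 0.10129624 0.05739887] 12664
vent top [0.59946077 0.10254766 0.07027222] [0.59960478 0.1024275  0.07030649] 438 [0.01863551 0.0231375  0.00680869]
0 [0.5503 0.0224] z 0.0729 0.0007 264
1 [0.5341 0.0859] z 0.0773 0.0006 69
2 [0.5179 0.1493] z 0.0724 0.0006 212
3 [0.5672 0.1826] z 0.0675 0.0007 684
4 [0.6264 0.1771] z 0.0675 0.006 784
5 [0.6426 0.1136] z 0.0591 0.0068 729
6 [0.6589 0.0501] z 0.0674 0.0061 790
7 [0.6095 0.0169] z 0.0735 0.0007 713
```

```bash
python3 - <<'E'
s=open('meas.py').read()
s=s.replace("i=1+np.argmax(s[1:,4]);Q=W[l==i];","Q=np.concatenate([W[l==i] for i in range(1,kk) if s[i,4]>1500]);")
s=s.replace("<.02)&(W","<.03)&(l==[i for i in range(kk) if 350<s[i,4]<1000][0])&(W")
open('meas.py','w').write(s)
E
python3 meas.py 2; python3 -c "
from bench import *
o=get_obs();print(o)"
```

```text
[ 201  135  235   31 7011] [0.6554 0.1175 0.0697]
[ 205  167   35   95 2695] [0.5825 0.1855 0.0673]
[ 211  167  225  126 8377] [0.5746 0.0663 0.0734]
[305 202  28  28 582] [0.6019 0.1031 0.07  ]
[260 222  17   8  50] [0.5825 0.1444 0.0669]
((600.9984130859375, 102.90182495117188), (136.86805725097656, 195.05496215820312), 13.896707534790039)
panel [0.60443504 0.10129624 0.05739887] 12664
vent top [0.6018405  0.10313306 0.0700909 ] [0.60190218 0.10320064 0.07023172] 576 [0.02350084 0.0231375  0.00864077]
0 [0.5624 0.0259] z 0.0729 0.0007 641
1 [0.5466 0.0895] z 0.0772 0.0007 520
2 [0.5309 0.153 ] z 0.0726 0.0006 649
3 [0.5805 0.1859] z 0.0675 0.0007 706
4 [0.6396 0.1799] z 0.0705 0.0007 832
5 [0.6554 0.1164] z 0.0711 0.0007 861
6 [0.6711 0.0528] z 0.0681 0.0007 855
7 [0.6215 0.0199] z 0.0735 0.0007 747
{'clock': 2.2, 'joints': array([ 0.02376855,  0.38192449, -0.37098835,  1.72054862,  0.15189312,
        1.06686677, -1.72218446]), 'qvel': array([ 0.04674059, -0.02962489,  0.04192577,  0.04812064,  0.00554241,
        0.0093667 ,  0.03969311]), 'tau': array([-1.63456053e-02, -5.04096401e+01, -2.80254744e+00, -2.79639387e+01,
        1.59768923e-01, -5.85869397e-02, -3.96939414e-01]), 'tcp_pos': array([0.59286968, 0.09616132, 0.23086839]), 'orientation': array([-2.47441498,  1.93208675,  0.00267355]), 'contact_force': array([1.23518899, 0.49526651, 0.23526289]), 'moment': array([-0.00674213,  0.00345868,  0.01250762]), 'grip_width': -0.00010887117505686428}
```

Call:
servo_tool:
  increments: [-4.4,46.7,0,0,0,0,0,0,0,40,0,0,0,0,0,0,40,0,0,0,0,0,0,40,0,0,0,0,0,0,22,0,0,0,0,0,0,6,0,0,0,0,0,0,0,0,0,0,0,0,0,0,0,0,0,0]

```text
clock: 3.2
tcp_pos: [0.5466, 0.0843, 0.0845]
orientation: [-2.469, 1.941, -0.002]
contact_force: [1.1, 0.7, 1.0]
grip_width: 0.0001
```

Call:
servo_tool:
  increments: [0,0,2,0,0,0,0,0,0,1,0,0,0,0,0,0,1,0,0,0,0,0,0,1,0,0,0,0,0,0,1,0,0,0,0,0,0,1,0,0,0,0,0,0,1,0,0,0,0,0,0,0,0,0,0,0]

```text
clock: 4.2
tcp_pos: [0.5458, 0.0842, 0.0758]
orientation: [2.47, -1.941, 0.0]
contact_force: [-2.4, 0.6, 6.1]
grip_width: -0.0001
```

Call:
servo_tool:
  increments: [0,0,1,0,0,0,0,0,0,1,0,0,0,0,0,0,1,0,0,0,0,0,0,0.5,0,0,0,0,0,0,0,0,0,0,0,0,0,0,0,0,0,0,0,0,0,0,0,0,0,0,0,0,0,0,0,0]

```text
clock: 5.2
tcp_pos: [0.5458, 0.0842, 0.0726]
orientation: [2.47, -1.941, 0.0]
contact_force: [-2.7, -0.6, 8.9]
grip_width: -0.0001
```

Call:
servo_tool:
  increments: [0,0,0.5,0,0,0,0,0,0,0,0,0,0,0,0,0,0.5,0,0,0,0,0,0,0,0,0,0,0,0,0,0,0,0,0,0,0,0,0,0,0,0,0,0,0,0,0,0,0,0,0,0,0,0,0,0,0]

```text
clock: 6.2
tcp_pos: [0.5458, 0.0842, 0.0717]
orientation: [2.47, -1.941, 0.001]
contact_force: [-4.1, -1.2, 10.5]
grip_width: -0.0
```

Call:
servo_tool:
  increments: [0,0,0.5,0,0,0,0,0,0,0,0,0,0,0,0,0,0.5,0,0,0,0,0,0,0,0,0,0,0,0,0,0,0,0,0,0,0,0,0,0,0,0,0,0,0,0,0,0,0,0,0,0,0,0,0,0,0]

```text
clock: 7.2
tcp_pos: [0.5457, 0.0842, 0.0715]
orientation: [2.47, -1.941, 0.001]
contact_force: [-6.6, -1.8, 18.0]
grip_width: 0.0001
```

rim1 is solid at 18 N and z = 0.0715, with 5 mm travelled. The arm's stiffness comes out at about 9 N/mm. Next is rim0.

Call:
servo_tool:
  increments: [0,0,-16,0,0,0,0,30,-1,0,0,0,0,0,30,-1,0,0,0,0,0,0,0,8,0,0,0,0,0,0,5,0,0,0,0,0,0,1.5,0,0,0,0,0,0,1,0,0,0,0,0,0,0,0,0,0,0]

```text
clock: 8.2
tcp_pos: [0.5615, 0.0272, 0.0708]
orientation: [2.471, -1.939, -0.0]
contact_force: [-2.7, -1.2, 5.8]
grip_width: 0.0
```

Call:
servo_tool:
  increments: [0,0,0.5,0,0,0,0,0,0,0.5,0,0,0,0,0,0,0.5,0,0,0,0,0,0,0.5,0,0,0,0,0,0,0,0,0,0,0,0,0,0,0,0,0,0,0,0,0,0,0,0,0,0,0,0,0,0,0,0]

```text
clock: 9.2
tcp_pos: [0.5616, 0.0272, 0.0696]
orientation: [2.471, -1.939, 0.0]
contact_force: [-4.5, -2.6, 13.7]
grip_width: 0.0002
```

Call:
servo_tool:
  increments: [0,0,0.5,0,0,0,0,0,0,0,0,0,0,0,0,0,0.5,0,0,0,0,0,0,0,0,0,0,0,0,0,0,0,0,0,0,0,0,0,0,0,0,0,0,0,0,0,0,0,0,0,0,0,0,0,0,0]

```text
clock: 10.2
tcp_pos: [0.5617, 0.0271, 0.0694]
orientation: [2.471, -1.939, 0.001]
contact_force: [-7.8, -2.8, 21.9]
grip_width: -0.0
```

Call:
servo_tool:
  increments: [0,0,-18,0,0,0,0,11,-28,0,0,0,0,0,10.4,-28.5,0,0,0,0,0,0,0,8,0,0,0,0,0,0,4,0,0,0,0,0,0,1.5,0,0,0,0,0,0,1,0,0,0,0,0,0,0,0,0,0,0]

```text
clock: 11.2
tcp_pos: [0.6208, 0.0197, 0.0716]
orientation: [2.471, -1.94, -0.001]
contact_force: [-3.5, -0.4, 6.5]
grip_width: 0.0002
```

Call:
servo_tool:
  increments: [0,0,0.5,0,0,0,0,0,0,0.5,0,0,0,0,0,0,0.5,0,0,0,0,0,0,0,0,0,0,0,0,0,0,0,0,0,0,0,0,0,0,0,0,0,0,0,0,0,0,0,0,0,0,0,0,0,0,0]

```text
clock: 12.2
tcp_pos: [0.621, 0.0196, 0.0712]
orientation: [2.471, -1.94, -0.0]
contact_force: [-5.8, -0.1, 15.4]
grip_width: -0.0001
```

Call:
servo_tool:
  increments: [0,0,0.4,0,0,0,0,0,0,0.4,0,0,0,0,0,0,0,0,0,0,0,0,0,0,0,0,0,0,0,0,0,0,0,0,0,0,0,0,0,0,0,0,0,0,0,0,0,0,0,0,0,0,0,0,0,0]

```text
clock: 13.2
tcp_pos: [0.621, 0.0196, 0.071]
orientation: [2.47, -1.94, 0.0]
contact_force: [-7.5, -0.2, 20.4]
grip_width: 0.0001
```

Call:
servo_tool:
  increments: [0,0,-16,0,0,0,0,-10,-28.5,0,0,0,0,0,-10.2,-28.6,0,0,0,0,0,0,0,11,0,0,0,0,0,0,5,0,0,0,0,0,0,1.5,0,0,0,0,0,0,1.3,0,0,0,0,0,0,0,0,0,0,0]

```text
clock: 14.2
tcp_pos: [0.6712, 0.0515, 0.0664]
orientation: [2.468, -1.941, -0.002]
contact_force: [-4.4, -0.4, 7.2]
grip_width: 0.0001
```

Call:
servo_tool:
  increments: [0,0,0.5,0,0,0,0,0,0,0.5,0,0,0,0,0,0,0.5,0,0,0,0,0,0,0,0,0,0,0,0,0,0,0,0,0,0,0,0,0,0,0,0,0,0,0,0,0,0,0,0,0,0,0,0,0,0,0]

```text
clock: 15.2
tcp_pos: [0.6713, 0.0515, 0.0652]
orientation: [2.468, -1.941, -0.001]
contact_force: [-4.7, -0.5, 9.5]
grip_width: -0.0001
```

Call:
servo_tool:
  increments: [0,0,0.5,0,0,0,0,0,0,0.5,0,0,0,0,0,0,0.5,0,0,0,0,0,0,0.3,0,0,0,0,0,0,0,0,0,0,0,0,0,0,0,0,0,0,0,0,0,0,0,0,0,0,0,0,0,0,0,0]

```text
clock: 16.2
tcp_pos: [0.6714, 0.0516, 0.064]
orientation: [2.468, -1.941, -0.001]
contact_force: [-6.0, -0.3, 12.6]
grip_width: 0.0004
```

Call:
servo_tool:
  increments: [0,0,0.5,0,0,0,0,0,0,0.5,0,0,0,0,0,0,0,0,0,0,0,0,0,0,0,0,0,0,0,0,0,0,0,0,0,0,0,0,0,0,0,0,0,0,0,0,0,0,0,0,0,0,0,0,0,0]

```text
clock: 17.2
tcp_pos: [0.6715, 0.0515, 0.0638]
orientation: [2.468, -1.941, -0.0]
contact_force: [-7.6, -0.4, 18.6]
grip_width: 0.0002
```

Call:
servo_tool:
  increments: [0,0,-22,0,0,0,0,-33,0,0,0,0,0,0,-32.5,0,0,0,0,0,0,0,0,8,0,0,0,0,0,0,4.5,0,0,0,0,0,0,1.5,0,0,0,0,0,0,1,0,0,0,0,0,0,0,0,0,0,0]

```text
clock: 18.2
tcp_pos: [0.6573, 0.1141, 0.0691]
orientation: [2.467, -1.943, 0.001]
contact_force: [-2.7, -0.8, 6.2]
grip_width: -0.0001
```

Call:
servo_tool:
  increments: [0,0,0.5,0,0,0,0,0,0,0.5,0,0,0,0,0,0,0.5,0,0,0,0,0,0,0,0,0,0,0,0,0,0,0,0,0,0,0,0,0,0,0,0,0,0,0,0,0,0,0,0,0,0,0,0,0,0,0]

```text
clock: 19.2
tcp_pos: [0.6573, 0.114, 0.0678]
orientation: [2.467, -1.943, 0.001]
contact_force: [-2.6, -1.2, 6.9]
grip_width: -0.0002
```

Call:
servo_tool:
  increments: [0,0,0.5,0,0,0,0,0,0,0.5,0,0,0,0,0,0,0.5,0,0,0,0,0,0,0.5,0,0,0,0,0,0,0,0,0,0,0,0,0,0,0,0,0,0,0,0,0,0,0,0,0,0,0,0,0,0,0,0]

```text
clock: 20.2
tcp_pos: [0.6573, 0.114, 0.0658]
orientation: [2.467, -1.943, 0.001]
contact_force: [-2.3, 0.1, 6.8]
grip_width: 0.0004
```

Call:
servo_tool:
  increments: [0,0,0.5,0,0,0,0,0,0,0.5,0,0,0,0,0,0,0.5,0,0,0,0,0,0,0.3,0,0,0,0,0,0,0,0,0,0,0,0,0,0,0,0,0,0,0,0,0,0,0,0,0,0,0,0,0,0,0,0]

```text
clock: 21.2
tcp_pos: [0.6575, 0.1141, 0.0651]
orientation: [2.467, -1.943, 0.002]
contact_force: [-6.3, -1.9, 15.5]
grip_width: 0.0003
```

Call:
servo_tool:
  increments: [0,0,0.5,0,0,0,0,0,0,0,0,0,0,0,0,0,0,0,0,0,0,0,0,0,0,0,0,0,0,0,0,0,0,0,0,0,0,0,0,0,0,0,0,0,0,0,0,0,0,0,0,0,0,0,0,0]

```text
clock: 22.2
tcp_pos: [0.6575, 0.1141, 0.065]
orientation: [2.468, -1.943, 0.002]
contact_force: [-7.6, -1.2, 18.4]
grip_width: -0.0001
```

Call:
servo_tool:
  increments: [0,0,-20,0,0,0,0,-33,0.7,0,0,0,0,0,-33,0.8,0,0,0,0,0,0,0,8,0,0,0,0,0,0,5,0,0,0,0,0,0,1.5,0,0,0,0,0,0,1,0,0,0,0,0,0,0.5,0,0,0,0]

```text
clock: 23.2
tcp_pos: [0.6407, 0.178, 0.0678]
orientation: [2.468, -1.944, 0.001]
contact_force: [-3.0, -0.8, 9.5]
grip_width: -0.0002
```

Call:
servo_tool:
  increments: [0,0,0.5,0,0,0,0,0,0,0.5,0,0,0,0,0,0,0.5,0,0,0,0,0,0,0,0,0,0,0,0,0,0,0,0,0,0,0,0,0,0,0,0,0,0,0,0,0,0,0,0,0,0,0,0,0,0,0]

```text
clock: 24.2
tcp_pos: [0.6407, 0.1779, 0.0663]
orientation: [2.468, -1.944, 0.001]
contact_force: [-3.8, 0.1, 9.4]
grip_width: 0.0001
```

Call:
servo_tool:
  increments: [0,0,0.5,0,0,0,0,0,0,0.5,0,0,0,0,0,0,0.5,0,0,0,0,0,0,0.5,0,0,0,0,0,0,0,0,0,0,0,0,0,0,0,0,0,0,0,0,0,0,0,0,0,0,0,0,0,0,0,0]

```text
clock: 25.2
tcp_pos: [0.6407, 0.178, 0.0643]
orientation: [2.468, -1.944, 0.001]
contact_force: [-4.6, 0.3, 9.0]
grip_width: -0.0001
```

Call:
servo_tool:
  increments: [0,0,0.5,0,0,0,0,0,0,0.5,0,0,0,0,0,0,0.5,0,0,0,0,0,0,0,0,0,0,0,0,0,0,0,0,0,0,0,0,0,0,0,0,0,0,0,0,0,0,0,0,0,0,0,0,0,0,0]

```text
clock: 26.2
tcp_pos: [0.6408, 0.1781, 0.0639]
orientation: [-2.468, 1.944, -0.002]
contact_force: [-6.0, -1.3, 16.5]
grip_width: 0.0002
```

Call:
servo_tool:
  increments: [0,0,0.5,0,0,0,0,0,0,0,0,0,0,0,0,0,0,0,0,0,0,0,0,0,0,0,0,0,0,0,0,0,0,0,0,0,0,0,0,0,0,0,0,0,0,0,0,0,0,0,0,0,0,0,0,0]

```text
clock: 27.2
tcp_pos: [0.6409, 0.1782, 0.0638]
orientation: [-2.468, 1.944, -0.002]
contact_force: [-6.5, -0.9, 19.5]
grip_width: -0.0003
```

Call:
servo_tool:
  increments: [0,0,-20,0,0,0,0,-11,28,0,0,0,0,0,-10.8,28.3,0,0,0,0,0,0,0,8,0,0,0,0,0,0,5.4,0,0,0,0,0,0,1.5,0,0,0,0,0,0,1,0,0,0,0,0,0,0,0,0,0,0]

```text
clock: 28.2
tcp_pos: [0.5812, 0.1864, 0.066]
orientation: [2.468, -1.943, 0.002]
contact_force: [-1.8, -1.5, 8.5]
grip_width: 0.0003
```

Call:
servo_tool:
  increments: [0,0,0.5,0,0,0,0,0,0,0.5,0,0,0,0,0,0,0.5,0,0,0,0,0,0,0,0,0,0,0,0,0,0,0,0,0,0,0,0,0,0,0,0,0,0,0,0,0,0,0,0,0,0,0,0,0,0,0]

```text
clock: 29.2
tcp_pos: [0.5813, 0.1866, 0.0656]
orientation: [2.469, -1.943, 0.002]
contact_force: [-5.9, -3.6, 17.7]
grip_width: -0.0003
```

Call:
servo_tool:
  increments: [0,0,0.6,0,0,0,0,0,0,0,0,0,0,0,0,0,0,0,0,0,0,0,0,0,0,0,0,0,0,0,0,0,0,0,0,0,0,0,0,0,0,0,0,0,0,0,0,0,0,0,0,0,0,0,0,0]

```text
clock: 30.2
tcp_pos: [0.5814, 0.1867, 0.0655]
orientation: [2.469, -1.943, 0.003]
contact_force: [-6.2, -3.4, 21.1]
grip_width: -0.0003
```

Call:
servo_tool:
  increments: [0,0,-20,0,0,0,0,10,28,0,0,0,0,0,10.6,28.5,0,0,0,0,0,0,0,5,0,0,0,0,0,0,5,0,0,0,0,0,0,1.5,0,0,0,0,0,0,1,0,0,0,0,0,0,0,0,0,0,0]

```text
clock: 31.2
tcp_pos: [0.5309, 0.1547, 0.071]
orientation: [-2.47, 1.94, -0.001]
contact_force: [-0.3, -1.1, 3.9]
grip_width: -0.0001
```

Call:
servo_tool:
  increments: [0,0,0.5,0,0,0,0,0,0,0.5,0,0,0,0,0,0,0.5,0,0,0,0,0,0,0,0,0,0,0,0,0,0,0,0,0,0,0,0,0,0,0,0,0,0,0,0,0,0,0,0,0,0,0,0,0,0,0]

```text
clock: 32.2
tcp_pos: [0.5309, 0.1548, 0.0697]
orientation: [-2.47, 1.94, -0.001]
contact_force: [-0.5, -0.3, 7.0]
grip_width: 0.0
```

Call:
servo_tool:
  increments: [0,0,0.5,0,0,0,0,0,0,0.5,0,0,0,0,0,0,0.5,0,0,0,0,0,0,0.5,0,0,0,0,0,0,0,0,0,0,0,0,0,0,0,0,0,0,0,0,0,0,0,0,0,0,0,0,0,0,0,0]

```text
clock: 33.2
tcp_pos: [0.5309, 0.1548, 0.0677]
orientation: [-2.469, 1.94, -0.001]
contact_force: [-1.7, 0.4, 6.4]
grip_width: -0.0001
```

Call:
servo_tool:
  increments: [0,0,0.5,0,0,0,0,0,0,0.5,0,0,0,0,0,0,0.5,0,0,0,0,0,0,0.5,0,0,0,0,0,0,0,0,0,0,0,0,0,0,0,0,0,0,0,0,0,0,0,0,0,0,0,0,0,0,0,0]

```text
clock: 34.2
tcp_pos: [0.5309, 0.155, 0.067]
orientation: [-2.469, 1.94, -0.002]
contact_force: [-6.1, -1.0, 19.7]
grip_width: -0.0
```

All eight sections feel solid. I'll look before pushing the vent.

Call:
servo_tool:
  increments: [0,0,-20,0,0,0,0,0,0,-50,0,0,0,0,0,0,-50,0,0,0,0,0,33,-28,-45,0,0,0,0,33.9,-28.6,0,0,0,0,0,0,0,0,0,0,0,0,0,0,0,0,0,0,0,0,0,0,0,0,0]

```text
out of range
```

```bash
python3 look.py 3; python3 meas.py 3
```

```text
34.2 [0.53091587 0.15495106 0.06703797] [-6.05223204 -1.01745183 19.7243316 ] 0.001761096030158272 -4.5343335772858203e-05
-76.30058735980178 [ 1.60428516e-03  4.48928332e-04 -9.99998612e-01]
[  236     0   177    61 10254] [0.637  0.1795 0.0653]
[  412     0   228    60 13123] [0.6542 0.1081 0.066 ]
[  238    62   402   274 31921] [0.5629 0.1325 0.0693]
[ 461  146   61   61 2802] [0.6015 0.1037 0.0701]
[361 166  40  66 284] [0.582  0.1424 0.0677]
((595.918212890625, 114.59457397460938), (131.6221466064453, 170.62001037597656), 14.14615249633789)
panel [0.6074997  0.10493399 0.05728456] 59138Traceback (most recent call last):
  File "meas.py", line 18, in <module>
    v=(np.hypot(*(W[...,:2]-cen).transpose(2,0,1))<.03)&(l==[i for i in range(kk) if 350<s[i,4]<1000][0])&(W[...,2]>.0635)&(W[...,2]<.08)
                                                            ~~~~~~~~~~~~~~~~~~~~~~~~~~~~~~~~~~~~~~~~~^^^
IndexError: list index out of range
```

View pics/w3.png

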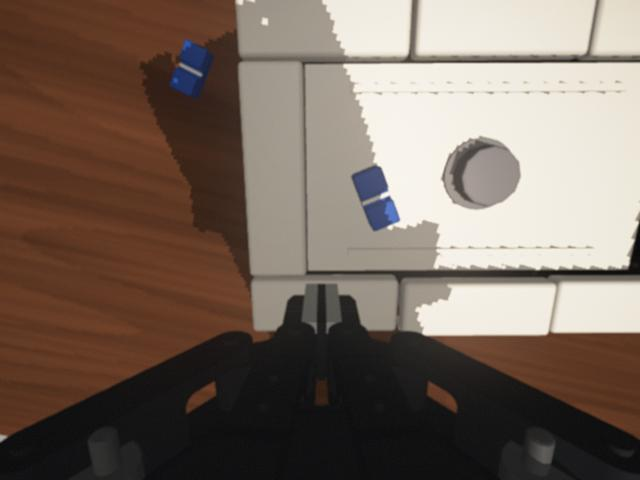

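That call had a stray zero, so it was refused whole and nothing moved. The close-up still shows finger contact centred on rim2, and puts the vent at about (0.6015, 0.1035). I'll repeat the lift.

Call:
servo_tool:
  increments: [0,0,-20,0,0,0,0,0,0,-50,0,0,0,0,0,0,-50,0,0,0,0,33,-28,-40,0,0,0,0,33.9,-28.6,0,0,0,0,0,0,0,0,0,0,0,0,0,0,0,0,0,0,0,0,0,0,0,0,0,0]

```text
clock: 35.25
tcp_pos: [0.6, 0.1037, 0.2247]
orientation: [2.472, -1.938, -0.002]
contact_force: [-0.0, 0.0, -0.2]
grip_width: 0.0002
```

```bash
python3 look.py 3; python3 meas.py 3
```

```text
35.25 [0.59997678 0.10367603 0.22467383] [-0.03382819  0.04272703 -0.21555513] 0.003394616384864171 0.00023919112945064143
-76.20162958836441 [-1.14492215e-03  2.77714990e-04 -9.99999306e-01]
[ 362  143   78   31 2310] [0.6712 0.0534 0.0653]
[ 204  144   79   30 2287] [0.64   0.1797 0.0654]
[ 283  144   78   30 2297] [0.6555 0.1165 0.0665]
[  206   175   235   125 10818] [0.5782 0.0955 0.0699]
[309 211  27  28 595] [0.602  0.1032 0.0699]
[263 231  17   8  52] [0.5825 0.1442 0.0668]
((601.064697265625, 103.10765075683594), (136.1684112548828, 195.87066650390625), 14.068971633911133)
panel [0.60467279 0.10174556 0.05738993] 12951
vent top [0.60193318 0.10316054 0.069963  ] [0.60199143 0.10312649 0.07012722] 590 [0.02295133 0.02309914 0.00833783]
0 [0.5627 0.026 ] z 0.0709 0.0007 646
1 [0.5467 0.0895] z 0.073 0.0007 271
2 [0.5308 0.153 ] z 0.0688 0.0007 623
3 [0.5803 0.186 ] z 0.0673 0.0007 726
4 [0.6395 0.1803] z 0.0655 0.0008 819
5 [0.6554 0.1167] z 0.0667 0.0007 860
6 [0.6713 0.0532] z 0.0654 0.0007 817
7 [0.6218 0.0202] z 0.0726 0.0007 760
```

View pics/w3.png

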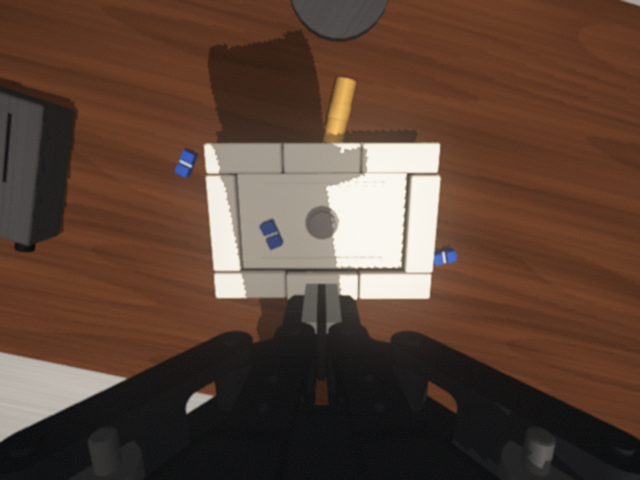

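Against the first look, rim4 dropped 5.0 mm as expected. rim1 shows only 4.2 mm, though it was partly hidden by the fingers. I'll re-press rim1 as a check before the vent.

Call:
servo_tool:
  increments: [1.1,55.2,0,0,0,0,0,0,0,50,0,0,0,0,0,0,50,0,0,0,0,0,0,40,0,0,0,0,0,0,7,0,0,0,0,0,0,5,0,0,0,0,0,0,2,0,0,0,0,0,0,0.5,0,0,0,0]

```text
clock: 36.3
tcp_pos: [0.5484, 0.0885, 0.0717]
orientation: [-2.469, 1.94, -0.002]
contact_force: [-0.0, 0.1, 1.1]
grip_width: -0.0003
```

Call:
servo_tool:
  increments: [0,0,0.5,0,0,0,0,0,0,0,0,0,0,0,0,0,0,0,0,0,0,0,0,0,0,0,0,0,0,0,0,0,0,0,0,0,0,0,0,0,0,0,0,0,0,0,0,0,0,0,0,0,0,0,0,0]

```text
clock: 37.3
tcp_pos: [0.5484, 0.0885, 0.0717]
orientation: [-2.469, 1.94, -0.002]
contact_force: [-2.5, 0.7, 7.0]
grip_width: -0.0
```

Call:
servo_tool:
  increments: [0,0,0.6,0,0,0,0,0,0,0.6,0,0,0,0,0,0,0.6,0,0,0,0,0,0,0,0,0,0,0,0,0,0,0,0,0,0,0,0,0,0,0,0,0,0,0,0,0,0,0,0,0,0,0,0,0,0,0]

```text
clock: 38.3
tcp_pos: [0.5483, 0.0884, 0.0714]
orientation: [-2.469, 1.941, -0.003]
contact_force: [-8.2, -1.6, 22.9]
grip_width: -0.0
```

rim1 holds solid at 23 N without moving, so it is home. Now the vent.

Call:
servo_tool:
  increments: [0,0,-18,0,0,0,0,-0.8,-27.7,0,0,0,0,0,-0.9,-27.7,0,0,0,0,0,0,0,0,0,0,0,0,0,0,10,0,0,0,0,0,0,6,0,0,0,0,0,0,3,0,0,0,0,0,0,1.4,0,0,0,0]

```text
clock: 39.3
tcp_pos: [0.5999, 0.1026, 0.066]
orientation: [2.469, -1.94, -0.001]
contact_force: [-4.1, -1.3, 7.4]
grip_width: 0.0001
```

Call:
servo_tool:
  increments: [0,0,0.5,0,0,0,0,0,0,0.5,0,0,0,0,0,0,0.5,0,0,0,0,0,0,0.5,0,0,0,0,0,0,0,0,0,0,0,0,0,0,0,0,0,0,0,0,0,0,0,0,0,0,0,0,0,0,0,0]

```text
clock: 40.3
tcp_pos: [0.5999, 0.1026, 0.0642]
orientation: [2.469, -1.94, -0.001]
contact_force: [-3.7, -0.6, 7.4]
grip_width: 0.0003
```

Call:
servo_tool:
  increments: [0,0,0.5,0,0,0,0,0,0,0.5,0,0,0,0,0,0,0.5,0,0,0,0,0,0,0.3,0,0,0,0,0,0,0,0,0,0,0,0,0,0,0,0,0,0,0,0,0,0,0,0,0,0,0,0,0,0,0,0]

```text
clock: 41.3
tcp_pos: [0.6001, 0.1027, 0.0639]
orientation: [2.469, -1.94, 0.0]
contact_force: [-7.9, -2.1, 19.8]
grip_width: -0.0002
```

Call:
servo_tool:
  increments: [0,0,0.4,0,0,0,0,0,0,0,0,0,0,0,0,0,0,0,0,0,0,0,0,0,0,0,0,0,0,0,0,0,0,0,0,0,0,0,0,0,0,0,0,0,0,0,0,0,0,0,0,0,0,0,0,0]

```text
clock: 42.3
tcp_pos: [0.6002, 0.1026, 0.0639]
orientation: [2.469, -1.94, 0.0]
contact_force: [-7.8, -3.6, 22.3]
grip_width: -0.0004
```

Call:
servo_tool:
  increments: [0,0,-20,0,0,0,0,0,0,-50,0,0,0,0,0,0,-50,0,0,0,0,0,0,-40,0,0,0,0,0,0,0,0,0,0,0,0,0,0,0,0,0,0,0,0,0,0,0,0,0,0,0,0,0,0,0,0]

```text
clock: 43.3
tcp_pos: [0.6004, 0.1029, 0.2205]
orientation: [2.469, -1.94, -0.002]
contact_force: [0.6, -0.6, -0.5]
grip_width: -0.0001
```

```bash
python3 look.py 4; python3 meas.py 4
```

```text
43.3 [0.6004145  0.10286802 0.22051659] [ 0.63904312 -0.6021115  -0.47956534] 0.007855413109133336 -8.774265846382306e-05
-76.31670790648793 [-2.02684579e-03 -3.88368599e-04 -9.99997871e-01]
[ 361  143   80   31 2372] [0.6714 0.0533 0.0653]
[ 201  144   80   31 2389] [0.64   0.1797 0.0654]
[ 282  144   78   31 2340] [0.6557 0.1167 0.0666]
[  203   175   238   126 10935] [0.5785 0.0957 0.0699]
[308 212  27  27 569] [0.6018 0.1031 0.0651]
[260 231  18   9  56] [0.5827 0.1446 0.0671]
((600.9951782226562, 103.1243896484375), (136.67343139648438, 195.28231811523438), 13.923063278198242)
panel [0.60462799 0.10118986 0.05738673] 13347
vent top [0.60163918 0.10304832 0.06515056] [0.60170907 0.10300829 0.06514946] 550 [0.02295387 0.02307123 0.00377164]
0 [0.5624 0.0261] z 0.0709 0.0007 653
1 [0.5466 0.0896] z 0.0728 0.0006 191
2 [0.5309 0.1532] z 0.0687 0.0006 653
3 [0.5804 0.1861] z 0.0674 0.0007 739
4 [0.6396 0.1802] z 0.0656 0.0007 857
5 [0.6553 0.1166] z 0.0667 0.0007 834
6 [0.6711 0.053 ] z 0.0654 0.0007 877
7 [0.6216 0.0201] z 0.0726 0.0007 781
```

View pics/w4.png

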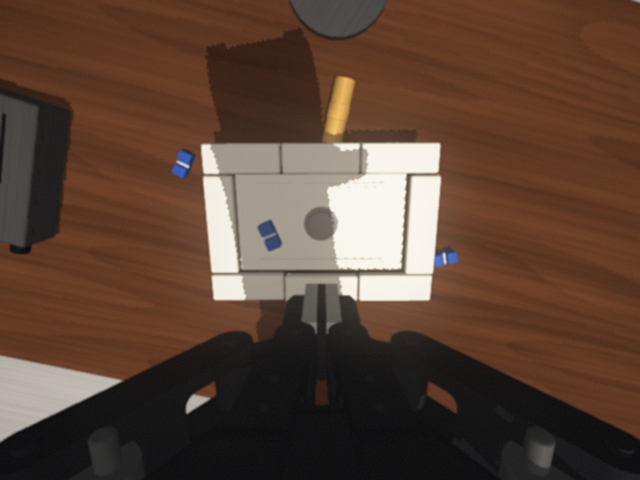

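The vent at (320,224) dropped about 5 mm (70.1 to 65.1 mm). cap_a at (269,235), the other caps and the changer are all where they were, and the rim heights haven't changed. Handing in.

```bash
python3 -c "
from bench import *
print(hand_in())"
```

```text
the job is handed in; nothing more can be done
None
```

The tub is sealed: I pressed all eight rim sections home first, then pushed the vent plug shut. I handed in at about 43 s with the gripper well clear of everything.

- **Rim:** each section came up solid at 18 to 23 N. That is well above the 7–10 N gasket grip and under the 35 N limit, going by the force reading at the end of each move.
- **Vent:** it stopped solid at 22 N, and the camera shows it dropped about 5 mm.
- **Bystanders:** the last wrist picture shows the caps and the changer where they were, and I saw no sign that anything else was touched.
- **Disagreement:** the camera showed rim1 dropping only about 4.2 mm instead of 5 mm, with the fingers partly hiding it. I pressed it again before the vent; it held at 23 N without moving, so I took it as home.
- **Refused move:** one move call was refused because of a typing slip of mine, and nothing moved.

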